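Shut the cup steriliser, slide its child lock aside and start it

ROBOT

A 7-joint arm with a two-finger parallel gripper is mounted at the origin on a cart in front of the work surface, level with it; the furniture and walls round the work are solid. World frame = base frame: x ahead of the robot, y to its left, z up, the work surface at z = 0. Lengths are in m, angles in rad, forces in N, time in s.
With the tool pointing down it reaches from about 0.35 to 0.9 m from the base axis. Payload 8.1 kg.
Tool frame: the origin (TCP) lies where the fingers leave the gripper's body, on its centre line; the fingertips stand 66 mm ahead of it and the grasp point (between the pads) lies 47 mm ahead of it (arm.tip_reach is the distance from the TCP to the fingertips, in m); z points along the fingers, y is the direction in which the jaws open and shut (so a half turn about z gives the same grasp; the last joint's range is limited). The gripper opens to 92 mm and grips with 3 to 60 N. Pads are 19 mm wide; open, the fingers measure 130 mm over their backs; the gripper's body (75 mm by 190 mm) begins 47 mm behind the grasp point.
Start: joints at [-1.361, 0.434, 0.025, 1.573, -0.012, 1.134, -0.075], TCP at [0.192, 0.595, 0.292] pointing down, gripper open.
Joint ranges: [-2.62, 2.62], [-0.44, 2.09], [-1.27, 1.32], [0.08, 2.57], [-1.32, 4.46], [0.12, 2], [-2.74, 2.74]. Speed limits (rad/s): [2.22, 2.22, 3.01, 3.01, 3.14, 3.14, 3.14].

INTERFACE

Orientations are given as a rotation vector (axis times angle).
In Python, from cell import arm gives the robot as it stands.
- The arm moves only by the tool carry_out, never from a script. Its argument "plan" is a list of rows, each a list of 5 numbers: the shift along the world's x, y, z in cm, then the turn about the world's z in rad, then the finger opening in cm, from 0 to 9.18. In form: [[tx, ty, tz, spin, fingers], ...]. A call has 1 to 20 rows; each row is the pose to reach, as a shift and turn from the pose measured when the call began; what a row does not reach only later rows make up. A row lasts 1/10 s, in which the tool goes at most 50 mm and 8.59 degrees, less where a joint would pass 70% of its speed; a pose out of reach is approached as far as the arm can. A call with a gripper value outside its range is refused whole. The fingers move at their own pace and stop on an object; "squeeze" is the grip in N (left out, the last holds). Time passes only in rows, so rows that repeat a pose let the fingers close. It gives the time, the measured TCP pose, the force and the opening at its end, in the units of the state.
- arm.observe(): the state, without advancing time (a new reading comes with each control period).
- arm.get_image(name): name is "scene" or "top" or "wrist"; returns (picture, depth): 480x640x3 uint8, red, green, blue; 480x640 float32, m along the optical axis (not along the pixel's ray), 0 where there is no reading.
- arm.get_calibration(name): a dict with "intrinsics" (3x3 intrinsics, pixels), "D" ([k1, k2, p1, p2, k3] as OpenCV has them; the pictures are not rectified), "rvec" (rotation vector, rad) and "tvec" (3), from world to camera coordinates, as OpenCV has them; the wrist camera has in their place "tool_from_camera" (4x4, takes a point from camera to tool coordinates, whose origin is the TCP and whose axes are the flange's). Camera axes: x right, y down, z forward; pixel columns grow to the right and rows downward; lengths in m; the calibration is good to about 2 mm. A picture is of the moment at which its call begins: read the wrist's pose just before it. get_calibration takes no time and is no camera call.
- arm.sign_off(): hands the job in, once; it reports no verdict.
The state is a dict: "clock": time; "joints": joint angles; "dq": joint speeds; "joint_efforts": joint torques, N m; "position": TCP position; "ee_rot": TCP orientation; "force": force on the tool from outside, world axes, zero at the start; "ft_torque": the same for the moment, N m; "width": opening from 0.0 (shut) to 1.0 (fully open).
Only numpy, scipy, OpenCV 4.12 (cv2) and the standard library are available. Lean on these libraries where they do the work, as an engineer would, in place of code of your own. Each camera call takes 0.05 s, during which the arm holds its last target. There are 200 camera calls.

TASK

Start the cup steriliser: first shut its lid fully over the mug, then slide the orange child-lock tab all the way back so that the green start button is uncovered, then press the button all the way down so that it stays in. Leave the mug standing in the steriliser, and do not disturb the salt cellar or the kitchen timer beside it.

Things in the scene. Friction and masses are not known exactly. Their poses are not given: they have to be found in the camera images.
- steriliser: Cup steriliser, grey-teal, fixed, 190 (x) x 263 (y) x 125 mm high when shut. Origin: centre of its underside, on the worktop; -x is its front (turned up to 0.35 rad), +y its left, z up. Left (y -30 to +130 mm): open bay with the mug, rim z = 112. Right (y -133 to -29): console, black top at z = 70, bearing the button at x = -50, y = -80 under the tab.
- lid (a joint): Lid angle, rad: 0 = shut, grows as it opens; 0.45 to 0.85 at the start; stiff hinge, stays where left, about 2 N down at its front shuts it. White with clear window, 196 mm long, 160 wide, 12 thick. Hinge line along the steriliser's y at x = +95, z = 113 mm, behind the bay; shut, its outer face is at z = 125 mm.
- lid_press (a point): Point on the lid's outer (upper) face, mid-width (y = +50 mm of the steriliser), 175 mm from the hinge line, 20 mm from the front edge. Its axes turn with the lid: z is the outward normal, -x runs from hinge to front edge. A black lip 60 mm wide stands 16 mm out of the front edge.
- lock_tab (a joint): How far the child-lock tab is slid back, m: 0 = forward, centred over the button; 0.075 = all the way back, button clear. Slides along the steriliser's +x (away from the robot) against 2.5 N of friction, stays where left; starts at 0 to 0.01. While over the button it keeps fingers off it.
- tab_top (a point): Middle of the top of the tab's upright fin, z = 118 mm; at tab value 0 it is at x = -50, y = -80 mm of the steriliser, axes as the steriliser's. The orange tab is a bridge plate 56 (x) x 72 (y) mm, top at z = 91; the fin in its middle is 12 mm thick (x), 44 wide (y), 27 high: push its front face or pinch it across its 12 mm.
- start_button (a joint): How far the start button is pressed in, m: 0 = out, 0.008 = fully in. Pressing takes about 4 N, and it stays where it is left (no return spring).
- button_top (a point): Centre of the top face of the round green start button, 40 mm across; z = 83 mm of the steriliser when out, 75 mm when fully in. Axes as the steriliser's.
- mug: Light stoneware mug, 86 x 118 (with handle) x 84 mm high, standing loose in the bay, whose inner floor is 13 mm above the worktop. Origin: at its underside, in the middle of its length with the handle (handle to -y), z up.
- salt_cellar: Bystander: round wooden salt box with lid, 84 mm across, 62 mm high, loose on the worktop right or left of the steriliser. Origin: middle of its underside.
- kitchen_timer: Bystander: white and grey kitchen timer, 61 mm across, 60 mm high, loose on the worktop on the other side. Origin: middle of its underside.
Things that resemble listed ones, but are neither listed nor needed, are in the scene too. What is shaped like the mug but purple or turquoise is not meant.

How it is judged:
By the outcome, as a careful person would: the job done as asked, in the order asked, and still so for the second after the job is handed in, with the robot touching nothing.
It also fails if it takes over 46 s, if anything falls off the work surface, if the arm or the gripper's body presses on something with over 40 N, if the wrist force passes 120 N, or if a joint passes its speed limit or range.

## Working session

There is one attempt and no reset: what is moved stays moved. The work goes in short steps, Python scripts to look and compute and a tool call to move; the robot and the scene stay as the last step left them, time stands still between calls to the robot, and variables do not carry over. Pictures are saved under pics/ and viewed, about 8 in all and at most 12, crops included, and the job is handed in when it is done.

Besides the shell and the picture viewer there is one more tool, called as a command line: name --pt "numbers of a row" for each row, then --argument value for the rest. carry_out: Moves the arm, as the interface text tells. Its arguments: {"type":"object","properties":{"plan":{"type":"array"},"squeeze":{"type":"number"}},"required":["plan"]}

```bash
mkdir -p pics; ls
cat > h.py <<'E'
import numpy as np, cv2
from cell import arm
def cal(n):
    c=arm.get_calibration(n); K=np.array(c["intrinsics"],float); D=np.array(c["D"],float)
    if "rvec" in c:
        R=cv2.Rodrigues(np.array(c["rvec"],float))[0]; t=np.array(c["tvec"],float).ravel()
        return K,D,R.T,-R.T@t
    s=arm.observe(); T=np.array(c["tool_from_camera"],float)
    Rt=cv2.Rodrigues(np.array(s["ee_rot"],float))[0]
    return K,D,Rt@T[:3,:3],Rt@T[:3,3]+np.array(s["position"])
def rays(c,uv):
    K,D,R,o=c
    p=cv2.undistortPoints(np.array(uv,float).reshape(-1,1,2),K,D).reshape(-1,2)
    return np.c_[p,np.ones(len(p))]@R.T,o
def onplane(c,uv,z):
    d,o=rays(c,uv); return o+d*((z-o[2])/d[:,2])[:,None]
def pts(c,uv,depth):
    d,o=rays(c,uv); uv=np.array(uv,int).reshape(-1,2); return o+d*depth[uv[:,1],uv[:,0]][:,None]
def save(n,im): cv2.imwrite(f"pics/{n}.png",cv2.cvtColor(im,cv2.COLOR_RGB2BGR))
E
python3 - <<'E'
from h import *
s=arm.observe(); print(s)
for n in("scene","top"):
    c=cal(n); im,d=arm.get_image(n); save(n,im); np.savez("pics/%s.npz"%n,im=im,d=d); print(n,c[3],c[2][:,2])
E
```

```text
pics
{'clock': 0.0, 'joints': array([-1.36060869,  0.43522218,  0.02495228,  1.57413345, -0.01159247,
        1.13399584, -0.07507862]), 'dq': array([-0.00064615, -0.0010823 , -0.00067132,  0.00078479, -0.00078387,
        0.00085328,  0.00149381]), 'joint_efforts': array([-4.48795718e-04, -6.67844152e+01,  9.84706990e-01, -3.14461577e+01,
       -6.06430555e-02,  4.31045028e-02,  1.57112772e-04]), 'position': array([0.19222694, 0.59425579, 0.29143109]), 'ee_rot': array([-4.89349898e-01, -3.10313651e+00,  2.52954352e-03]), 'force': array([ 0.58697915,  0.12761007, -0.65863178]), 'ft_torque': array([-0.01312966,  0.01620377, -0.03515206]), 'width': 1.0004410299002102}
scene [ 0.07206063 -0.50737102  0.54766433] [ 0.49600298  0.71147835 -0.49777465]
top [0.25187518 0.2324303  1.06699593] [ 0.28524754 -0.12962572 -0.94964784]
```

View pics/scene.png

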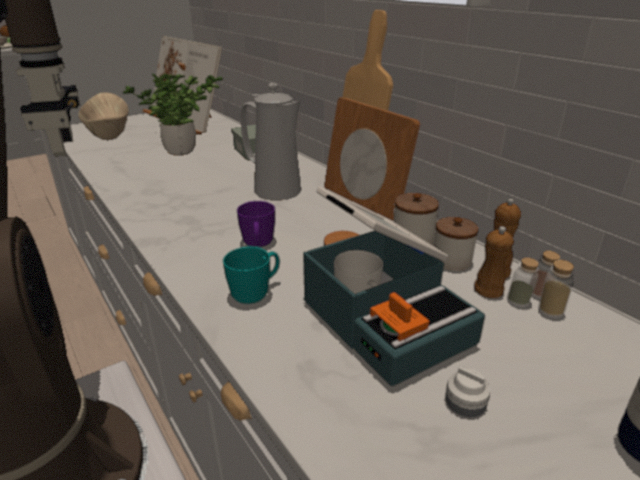

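View pics/top.png

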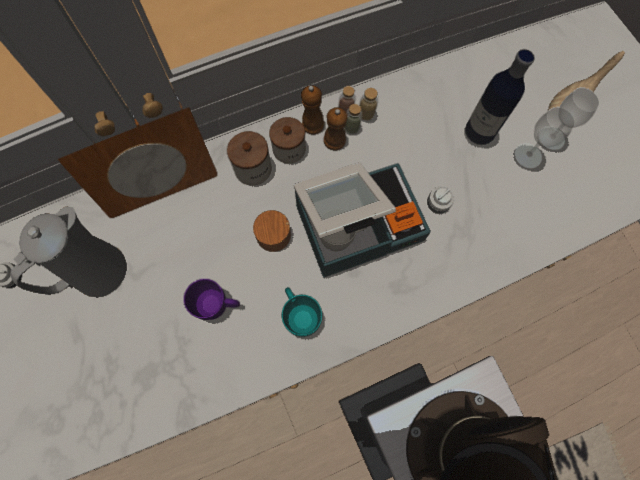

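The steriliser is at about (360,215) in top, and (390,300) in scene. The lid is open and the orange tab is at (405,218) top, (400,315) scene. The salt cellar is at (272,230) and the timer at (440,199) in top. The grey mug is in the bay; the purple and turquoise mugs outside it are decoys. Next I'll measure from the saved images and depth.

Run:
```python
from h import *
for n in("top","scene"):
    f=np.load(f"pics/{n}.npz"); im,d=f["im"],f["d"]; c=cal(n)
    v,u=np.mgrid[:480,:640]; P=pts(c,np.c_[u.ravel(),v.ravel()],d).reshape(480,640,3)
    hsv=cv2.cvtColor(im,cv2.COLOR_RGB2HSV); ok=d>0
    H,S,V=[hsv[...,i].astype(int) for i in range(3)]
    box=(slice(160,275),slice(290,435)) if n=="top" else (slice(170,385),slice(300,485))
    m=np.zeros_like(ok); m[box]=1; m&=ok
    o=m&(H>3)&(H<17)&(S>190)&(V>100)&(P[...,2]>.08)
    Q=P[o]; print(n,"orange",len(Q),Q.mean(0),np.percentile(Q[:,2],[5,50,95]))
    pl=Q[abs(Q[:,2]-.091)<.006]; print(" plate",len(pl),pl.mean(0),cv2.minAreaRect((pl[:,:2]*1000).astype(np.float32)))
    fi=Q[Q[:,2]>.108]; print(" fin",len(fi),fi.mean(0) if len(fi) else "", cv2.minAreaRect((fi[:,:2]*1000).astype(np.float32)) if len(fi) else "")
    t=m&(H>80)&(H<105)&(S>60)&(P[...,2]>.02)&(P[...,2]<.13); T=P[t]
    print(" teal",len(T),cv2.minAreaRect((T[:,:2]*1000).astype(np.float32)),np.percentile(T[:,2],[1,99]))
    w=m&(S<60)&(V>120)&(P[...,2]>.128); L=P[w]
    if len(L)>50:
        ctr=np.median(L,0); 
        A=L
        for _ in range(4):
            g=A.mean(0); nn=np.linalg.svd(A-g,full_matrices=0)[2][2]; nn*=np.sign(nn[2]); A=L[abs((L-g)@nn)<.005]
        print(" lid",len(L),len(A),g,nn,"angle",np.arccos(nn[2]),"yaw", np.arctan2(-nn[1],-nn[0]), "zmax",A[:,2].max(),cv2.minAreaRect((A[:,:2]*1000).astype(np.float32)))
    b=m.copy(); 
f=np.load("pics/top.npz");save("topc",cv2.resize(f["im"][150:285,285:465],None,fx=4,fy=4,interpolation=cv2.INTER_CUBIC))
```

```text
top orange 604 [ 0.50438125 -0.0889991   0.09501686] [0.08809386 0.09157965 0.11819294]
 plate 509 [ 0.5037604  -0.08918657  0.09105524] ((508.07403564453125, -89.86318969726562), (70.76634979248047, 55.19191360473633), 86.52373504638672)
 fin 92 [ 0.50781907 -0.08906188  0.11731711] ((508.264892578125, -89.45040130615234), (42.6374626159668, 12.253571510314941), 84.61895751953125)
 teal 494 ((554.3092651367188, -12.68060302734375), (260.0086669921875, 185.7577667236328), 86.8315658569336) [0.06562159 0.11537233]
 lid 3038 2985 [0.56553436 0.04045577 0.18589699] [ 0.54946411 -0.03241857  0.83488815] angle 0.5828667800845462 yaw 3.0826606308898126 zmax 0.2329059491502088 ((576.10107421875, 35.473838806152344), (159.08807373046875, 164.3912811279297), 86.34722137451172)
scene orange 1090 [ 0.50141213 -0.1008809   0.09563688] [0.08552304 0.09206066 0.11843512]
 plate 831 [ 0.50025276 -0.10053143  0.09160907] ((506.6629943847656, -86.54608154296875), (86.31389617919922, 57.40768814086914), 88.97042846679688)
 fin 173 [ 0.50552657 -0.09555026  0.11687286] ((506.3550720214844, -92.56892395019531), (45.4945068359375, 11.59511947631836), 86.35762023925781)
 teal 6771 ((554.3875122070312, -18.421371459960938), (262.14990234375, 188.45945739746094), 86.48234558105469) [0.02120938 0.11292585]
 lid 1060 958 [0.56310877 0.02694767 0.18701573] [ 0.54790741 -0.03060048  0.83597912] angle 0.5808817269786593 yaw 3.0858008790734885 zmax 0.23176531714038312 ((575.0464477539062, 34.15177917480469), (162.2360382080078, 160.37205505371094), 86.31724548339844)
```

View pics/topc.png

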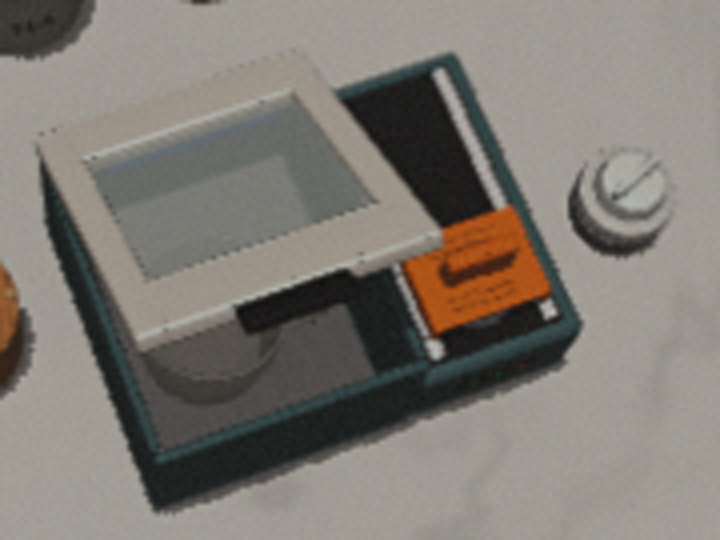

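Run:
```python
from h import *
for n in("top","scene"):
    f=np.load(f"pics/{n}.npz"); d=f["d"]; c=cal(n)
    v,u=np.mgrid[:480,:640]; P=pts(c,np.c_[u.ravel(),v.ravel()],d)[d.ravel()>0]
    # tall points within 20cm of the transit line
    a=np.array([.192,.594]);b=np.array([.513,.039]);t=np.clip((P[:,:2]-a)@(b-a)/((b-a)@(b-a)),0,1)
    D=np.linalg.norm(P[:,:2]-a-t[:,None]*(b-a),axis=1)
    for lo in(.12,.18,.24,.3):
        k=(P[:,2]>lo)&(P[:,2]<.6)&(P[:,0]>.25); i=np.argmin(np.where(k,D,9)); print(n,lo,D[i].round(3),P[i].round(3))
th=-.059;R=np.array([[np.cos(th),-np.sin(th)],[np.sin(th),np.cos(th)]]);C=np.array([.5545,-.0135])
for a in(.582,.45,.3,.2,.1,.05,0):
    p=C+R@[.095-.175*np.cos(a)+.012*np.sin(a),.05]; print(a,p.round(4),round(.113+.175*np.sin(a)+.012*np.cos(a)+.066,4))
for l in([-.09,-.08],[.0,-.08],[.02,-.08],[-.05,-.08]): print(l,(C+R@l).round(4))
```

```text
top 0.12 0.0 [0.495 0.071 0.229]
top 0.18 0.0 [0.495 0.071 0.229]
top 0.24 0.141 [0.654 0.037 0.573]
top 0.3 0.141 [0.654 0.037 0.573]
scene 0.12 0.001 [0.501 0.058 0.231]
scene 0.18 0.001 [0.501 0.058 0.231]
scene 0.24 0.083 [0.25  0.653 0.326]
scene 0.3 0.083 [0.25  0.653 0.326]
0.582 [0.5129 0.039 ] 0.2852
0.45 [0.5002 0.0398] 0.2659
0.3 [0.4889 0.0405] 0.2422
0.2 [0.4834 0.0408] 0.2255
0.1 [0.4797 0.041 ] 0.2084
0.05 [0.4784 0.0411] 0.1997
0 [0.4776 0.0411] 0.191
[-0.09, -0.08] [ 0.4599 -0.0881]
[0.0, -0.08] [ 0.5498 -0.0934]
[0.02, -0.08] [ 0.5697 -0.0945]
[-0.05, -0.08] [ 0.4999 -0.0904]
```

carry_out --pt "0 0 4 0 0" --pt "3 -3 7 0.05 0" --pt "5 -7 8 0.1 0" --pt "7 -11 8 0.15 0" --pt "9.5 -15 8 0.2 0" --pt "12 -19 8 0.25 0" --pt "14 -23 8 0.25 0" --pt "16.5 -27.5 8 0.25 0" --pt "19 -32 8 0.25 0" --pt "21 -36 8 0.25 0" --pt "23.5 -40 8 0.25 0" --pt "26 -44.5 8 0.25 0" --pt "28 -49 7 0.25 0" --pt "30 -53 5 0.25 0" --pt "31.5 -55.5 4 0.25 0" --pt "31.5 -55.5 3 0.25 0" --pt "31.5 -55.5 3 0.25 0" --pt "31.5 -55.5 3 0.25 0" --squeeze 20

```text
clock: 1.9
position: [0.5068, 0.0405, 0.3214]
ee_rot: [-0.096, -3.139, 0.002]
force: [-0.8, 0.2, 0.3]
width: 0.001
```

carry_out --pt "0.6 0 -2 0 0" --pt "0.6 0 -3.4 0 0" --pt "0.2 0 -4.3 0 0" --pt "-0.4 0 -5.2 0 0" --pt "-0.9 0 -6.1 0 0" --pt "-1.4 0 -7.0 0 0" --pt "-1.8 0 -7.9 0 0" --pt "-2.1 0 -8.8 0 0" --pt "-2.3 0 -9.6 0 0" --pt "-2.5 0 -10.4 0 0" --pt "-2.7 0 -11.2 0 0" --pt "-2.8 0 -12.0 0 0" --pt "-2.8 0 -12.3 0 0" --pt "-2.8 0 -12.3 0 0"

```text
clock: 3.3
position: [0.4786, 0.0404, 0.1979]
ee_rot: [-0.097, -3.138, 0.002]
force: [0.3, -0.3, -0.2]
width: 0.007
```

carry_out --pt "0 0 -0.3 0 0" --pt "0 0 -0.5 0 0" --pt "0 0 -0.7 0 0" --pt "0 0 -0.8 0 0" --pt "0 0 -0.8 0 0"

```text
clock: 3.8
position: [0.4787, 0.0403, 0.1906]
ee_rot: [-0.097, -3.139, 0.002]
force: [-3.6, 0.1, 11.5]
width: 0.003
```

Run:
```python
from h import *
print(arm.observe()["force"]); im,d=arm.get_image("scene"); save("s2",cv2.resize(im[150:400,250:520],None,fx=2.5,fy=2.5))
```

```text
[-3.57431312  0.1498494  11.49812643]
```

View pics/s2.png

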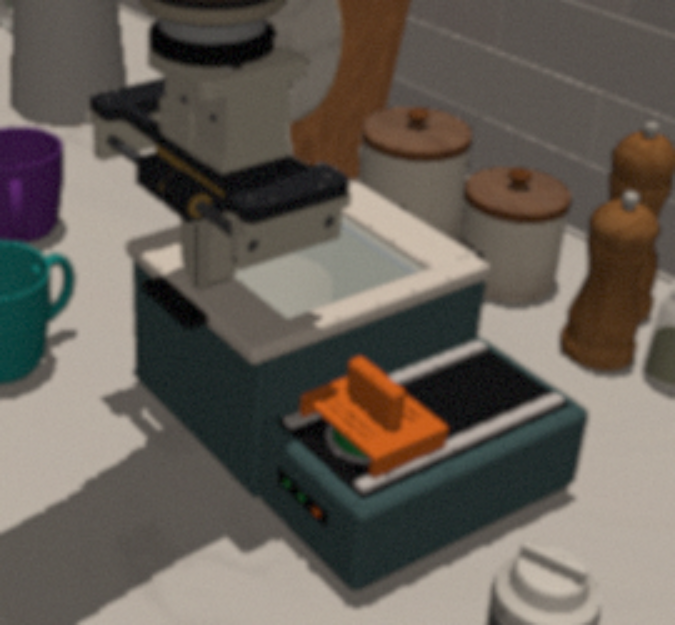

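The picture shows the lid flat on the bay. The lip is at (175,300) and the tab is still forward at (375,400). The 11.5 N reaction at the expected height confirms it is shut. Next is the tab.

carry_out --pt "0 0 -0.2 0 0" --pt "0 0 -0.2 0 0" --pt "0 0 2 0 0" --pt "-0.5 -2 5 0 0" --pt "-1 -6 6 0 0" --pt "-1.4 -10 6 0 0" --pt "-1.4 -12.9 5 0 0" --pt "-1.4 -12.9 2 0 0" --pt "-1.4 -12.9 -1 0 0" --pt "-1.4 -12.9 -2.2 0 0" --pt "-1.4 -12.9 -2.2 0 0"

```text
clock: 4.95
position: [0.4638, -0.0885, 0.1675]
ee_rot: [-0.096, -3.135, 0.002]
force: [-0.8, -0.2, 0.3]
width: 0.007
```

Run:
```python
from h import *
print(arm.observe()["force"]); im,d=arm.get_image("scene"); save("s3",cv2.resize(im[150:400,250:520],None,fx=2.5,fy=2.5))
```

```text
[-0.79895865 -0.19710495  0.27505269]
```

View pics/s3.png

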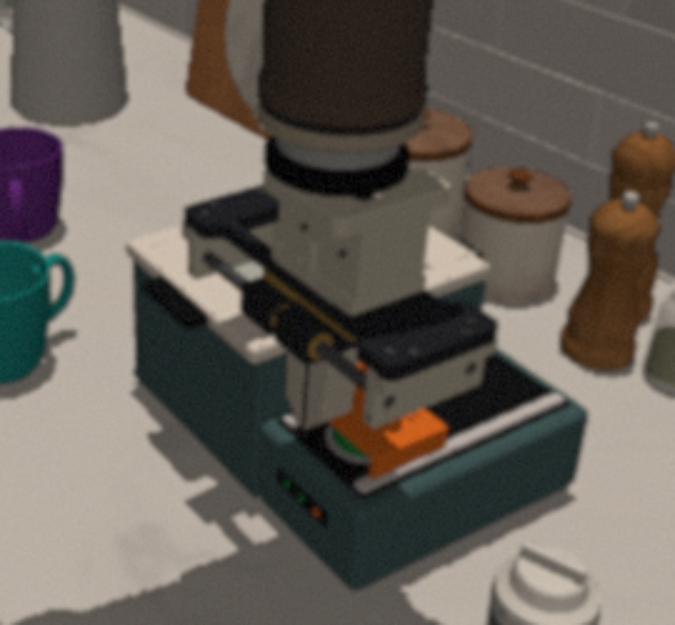

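The closed fingers are at (320,380), just in front of the fin, and touch nothing. The lid is still shut. I'll push back along the steriliser's +x.

carry_out --pt "1 -0.05 0 0 0" --pt "2 -0.1 0 0 0" --pt "3 -0.2 0 0 0" --pt "4 -0.25 0 0 0" --pt "5 -0.3 0 0 0" --pt "6 -0.35 0 0 0" --pt "7 -0.4 0 0 0" --pt "8 -0.5 0 0 0" --pt "8.5 -0.5 0 0 0" --pt "9 -0.55 0 0 0" --pt "9 -0.55 0 0 0"

```text
clock: 6.1
position: [0.5553, -0.0941, 0.1685]
ee_rot: [-0.096, -3.138, 0.002]
force: [0.2, -0.3, -0.2]
width: 0.005
```

carry_out --pt "0.3 0 0 0 0" --pt "0.5 -0.05 0 0 0" --pt "0.7 -0.05 0 0 0" --pt "0.8 -0.05 0 0 0" --pt "0.8 -0.05 0 0 0"

```text
clock: 6.6
position: [0.5607, -0.0945, 0.1682]
ee_rot: [-0.097, -3.133, 0.001]
force: [-12.9, 1.2, 9.4]
width: 0.006
```

carry_out --pt "0.3 0 0 0 0" --pt "0.3 0 0 0 0" --pt "-1 0.05 0 0 0" --pt "-3 0.2 1 0 0" --pt "-5.6 0.4 1 0 0" --pt "-6.1 0.4 0.5 0 0" --pt "-6.1 0.4 0.5 0 0"

```text
clock: 7.3
position: [0.4994, -0.0905, 0.1731]
ee_rot: [-0.097, -3.133, 0.0]
force: [0.8, -0.4, -0.0]
width: 0.003
```

Run:
```python
from h import *
print(arm.observe()["force"],arm.observe()["position"]); im,d=arm.get_image("scene"); save("s4",cv2.resize(im[150:400,250:520],None,fx=2.5,fy=2.5))
```

```text
[ 0.76294262 -0.37173941 -0.03445517] [ 0.49938647 -0.09045847  0.17310846]
```

View pics/s4.png

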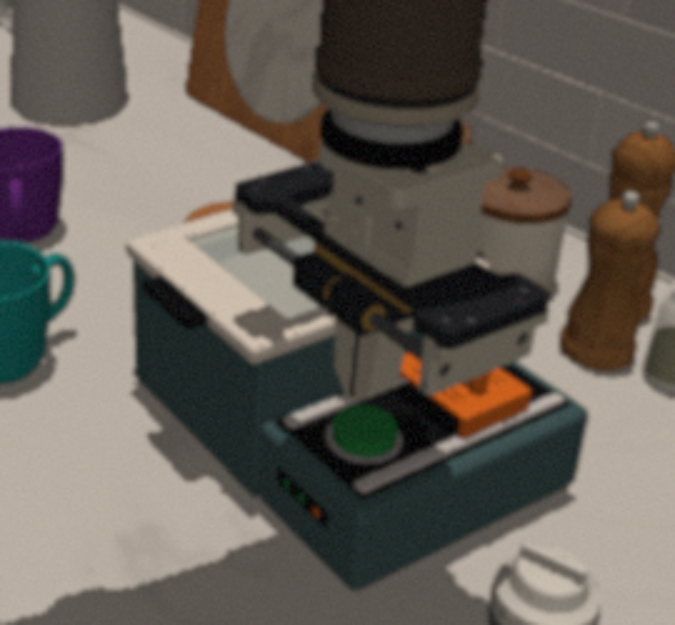

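The tab is fully back at (490,390) and the green button at (365,430) is clear, with the fingers above it. I'll press it now.

carry_out --pt "0 0 -1 0 0" --pt "0 0 -2 0 0" --pt "0 0 -2.4 0 0" --pt "0 0 -2.7 0 0" --pt "0 0 -3.0 0 0" --pt "0 0 -3.2 0 0" --pt "0 0 -3.3 0 0" --pt "0 0 -3.3 0 0"

```text
clock: 8.15
position: [0.5004, -0.0904, 0.1408]
ee_rot: [-0.097, -3.134, -0.0]
force: [-2.8, 1.0, 9.3]
width: 0.006
```

carry_out --pt "0 0 -0.2 0 0" --pt "0 0 -0.4 0 0" --pt "0 0 -0.4 0 0"

```text
clock: 8.45
position: [0.5005, -0.0906, 0.1401]
ee_rot: [-0.098, -3.136, -0.003]
force: [-17.0, 4.3, 55.2]
width: 0.005
```

Bottomed out: the resistance is stiff at tip height 74 mm. I'll back away and check.

carry_out --pt "0 0 1 0 0" --pt "0 0 5 0 0" --pt "0 0 10 0 0" --pt "0 5 13 0 0" --pt "-2 10 15 0 0" --pt "-4 15 15 0 0" --pt "-6 20 15 0 0" --pt "-8 25 15 0 0" --pt "-10 30 15 0 0" --pt "-12 35 15 0 0" --pt "-12 35 15 0 0" --pt "-12 35 15 0 0"

```text
clock: 9.65
position: [0.3782, 0.264, 0.29]
ee_rot: [-0.086, -3.135, -0.006]
force: [-0.1, -0.2, 0.6]
width: 0.0
```

Run:
```python
from h import *
th=-.059;R=np.array([[np.cos(th),-np.sin(th)],[np.sin(th),np.cos(th)]]);C=np.array([.5545,-.0135])
for n in("scene","top"):
    im,d=arm.get_image(n); c=cal(n); v,u=np.mgrid[:480,:640]; P=pts(c,np.c_[u.ravel(),v.ravel()],d).reshape(480,640,3)
    L=(P[...,:2]-C)@R; x,y,z=L[...,0],L[...,1],P[...,2]; ok=d>0
    hsv=cv2.cvtColor(im,cv2.COLOR_RGB2HSV).astype(int); H,S=hsv[...,0],hsv[...,1]
    b=ok&(np.hypot(x+.05,y+.08)<.015)&(z>.06); f=ok&(z>.11)&(z<.125)&(H<20)&(S>150)&(abs(y+.08)<.03)&(abs(x)<.1)
    l=ok&(x>-.095)&(x<-.065)&(y>-.02)&(y<.12)&(z>.1)
    l2=ok&(x>.06)&(x<.09)&(y>-.02)&(y<.12)&(z>.1)
    print(n,"button z",np.median(z[b]),"fin x",np.median(x[f]) if f.any() else None,"lid front/back z",np.median(z[l]),np.median(z[l2]))
    o=np.load(f"pics/{n}.npz")["im"]
    for k,r in {"salt":(slice(205,255),slice(248,297)),"timer":(slice(183,216),slice(426,458))}.items() if n=="top" else ():
        print(k,"mean abs change",np.abs(im[r].astype(int)-o[r]).mean())
    if n=="top": save("t5",cv2.resize(im[140:290,240:470],None,fx=3.4,fy=3.4))
print(arm.observe()["force"])
```

```text
scene button z 0.0758967160555486 fin x 0.02345467750516866 lid front/back z 0.12587961293586036 0.12583867175816454
top button z 0.07508205461083839 fin x 0.02576664269580864 lid front/back z 0.12514887752030945 0.12530466370757448
salt mean abs change 45.6
timer mean abs change 42.417929292929294
[ 0.34810481 -0.98816129 -0.90469432]
```

View pics/t5.png

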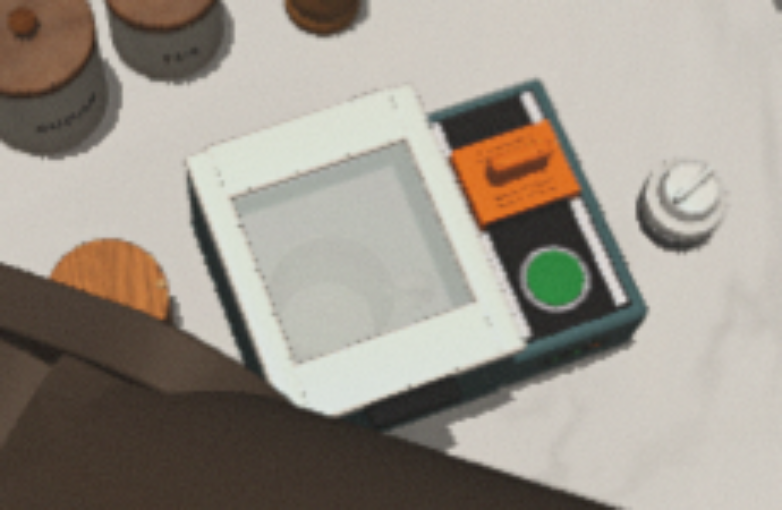

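The picture shows the lid shut with the mug standing under the window at (340,295), the tab back at (515,170) and the button clear at (555,278). The timer is still at (440,199) in full-image pixels, and the visible part of the salt cellar is where it was. I'm handing in.

```bash
python3 -c "
from cell import arm
print(arm.sign_off())"
```

```text
the job is handed in; nothing more can be done
None
```

The steriliser is started. I shut the lid with closed fingertips, slid the tab back to its stop, pressed the button to its stop and moved the arm clear, in about 10 s of the 46 s allowed.

**What the last checks showed, from both cameras:**

| Part | Measured | Expected |
|---|---|---|
| Lid outer face, front and back | z = 125–126 mm | 125 mm when shut |
| Tab fin | x = +23 and +26 mm | +25 mm all the way back |
| Button top | z = 75–76 mm | 75 mm fully in |

- **Mug:** it is standing in the bay, seen through the lid window.
- **Timer:** it is at the same pixels as at the start.
- **Salt cellar:** the arm partly hid it in the last picture. The visible part is where it was.

**Checks that disagreed:**
- **Image comparison:** comparing the salt cellar and timer patches before and after gave large differences. I put this down to the brighter last picture and, for the salt cellar, the arm in front of it, so I judged both by their positions.
- **Button force:** the last press against the stop reached about 55 N vertically at the wrist. That was at the fingertips and under the 120 N wrist limit, but more than the button needed.

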